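Kickstand down and hold the model motorbike upright for scrutineering

ROBOT

A 6-joint arm with a two-finger parallel gripper is mounted at the origin on the work surface. World frame = base frame: x ahead of the robot, y to its left, z up, the work surface at z = 0. Lengths are in m, angles in rad, forces in N, time in s.
With the tool pointing down it reaches from about 0.35 to 0.775 m from the base axis. Payload 5.5 kg.
Tool frame: the origin (TCP) lies between the finger pads; the fingertips stand 22 mm ahead of it and the grasp point (between the pads) lies 3 mm ahead of it; z points along the fingers, x is the direction in which the jaws open and shut, and the axes are right-handed (so a half turn about z gives the same grasp; the last joint's range is limited). The gripper opens to 85 mm and grips with 20 to 120 N. Pads are 22 mm wide; open, the fingers measure 114 mm over their backs; the gripper's body (76 mm by 85 mm) begins 54 mm behind the grasp point. The pads swing forward as they close: fully open they stand 13 mm farther back than shut.
Start: joints at [1.089, 0.313, 0.046, 1.304, 0, 1.431], TCP at [0.193, 0.542, 0.253] pointing down, gripper open.
Joint ranges: [-2.76, 2.76], [-0.86, 1.69], [-1.03, 1.26], [-2.2, 2.34], [-1.47, 1.5], [-3.14, 3.14]. Speed limits (rad/s): [2.57, 2.57, 3.14, 3.14, 3.14, 3.14].

INTERFACE

Orientations are given as a rotation vector (axis times angle).
In Python, from plant import bot gives the robot as it stands. The module is installed in compiled form; this text tells all that it offers.
- The arm moves only by the shell command python3 -m creep 'ROWS' [OPENING] [FORCE]. ROWS is JSON, a list of rows, each an object with "travel": the shift along the tool's x, y, z scaled (see below), a list of three; "roll": the turn about the tool's z scaled (see below). A call has 1 to 20 rows; each row shifts and turns the pose as measured when the row begins, along the tool's axes as they then stand; what a row does not reach is not made up. The controller multiplies each number of a shift by 100 cm and each number of a turn by 0.1 rad. A row lasts 1/8 s, in which the tool goes at most 62.5 mm and 10.7 degrees, less where a joint would pass 70% of its speed; a pose out of reach is approached as far as the arm can. A call with a number of a shift or a turn outside -1 to 1 is refused whole. A call with a gripper value outside its range is refused whole. OPENING is the opening, from 0 (shut) to 1 (fully open), set as the call begins (- or left out, the last holds). The fingers move at their own pace and stop on an object; FORCE is the grip in N (left out, the last holds). Time passes only in rows, so rows that do not move let the fingers close. It gives the time, the measured TCP pose, the force and the opening at its end, in the units of the state.
- bot.sense(): the state, without advancing time (a new reading comes with each control period).
- bot.snapshot(name): name is "side" or "top"; returns the picture (420x560x3 uint8, red, green, blue); there is no depth.
- bot.camera_info(name): a dict with "fx", "fy", "cx", "cy" (pixels), "distortion" ([k1, k2, p1, p2, k3] as OpenCV has them; the pictures are not rectified), "pose" (4x4, takes a point from camera to world coordinates). Camera axes: x right, y down, z forward; pixel columns grow to the right and rows downward; lengths in m; the calibration is good to about 2 mm. A picture is of the moment at which its call begins. camera_info takes no time and is no camera call.
- bot.close_job(): hands the job in, once; it reports no verdict.
The state is a dict: "time_s": time; "q": joint angles; "joint_vel": joint speeds; "effort": joint torques, N m; "ee_pos": TCP position; "tool_rot": TCP orientation; "ft_force": force on the tool from outside, world axes, zero at the start; "wrist_torque": the same for the moment, N m; "opening": opening from 0.0 (shut) to 1.0 (fully open).
Only numpy, scipy, OpenCV 4.12 (cv2) and the standard library are available. Lean on these libraries where they do the work, as an engineer would, in place of code of your own. Each camera call takes 0.05 s, during which the arm holds its last target.

TASK

The model motorbike on the check-in desk leans against the rest post of its tilting cradle. While it still leans there, flip its kickstand all the way down until it snaps past centre and stays; then grip the bike by its seat, tilt it upright and finish while still gripping it upright, never letting it tip over past upright to the kickstand side. Leave the other things on the desk where they are.

Things in the scene. Friction and masses are not known exactly. Their poses are not given: they have to be found in the camera images.
- cradle: Fixed aluminium cradle on the desk, base plate 105 x 300 x 10 mm, origin under its centre on the desk. Its y axis runs along the bike (front wheel at -y, rear at +y); +x is the kickstand's side, -x is the side of the rest post (107 mm tall with its rubber pad, post centred 62 mm from the middle). The bike's tilt pivot is the line along the cradle's y axis 22 mm above the desk, over the middle of the plate. No part of the cradle other than the post is higher than 36 mm.
- bike (a joint): Tilt of the bike about the pivot line, rad: 0 upright, -0.30 leaning on the rest post (where it starts), positive towards the kickstand side (stop at +0.18, standing on the kickstand). The pivot turns freely, so upright the bike tips to either side unless it is held. Bike 0.5 to 1.0 kg, 306 mm long, about 185 mm high above the desk when upright.
- seat (a point): Centre of the bike's black seat, the place to grip: a block 30 mm wide (across the bike), 86 mm long, 26 mm high, the top of it open from above; 172 mm above the desk when upright, i.e. 150 mm above the pivot line and 36 mm towards the rear. Axes of the bike: x across it towards the kickstand side, y along it to the rear, z up along the bike (so it leans with the bike). Handlebars reach 52 mm to each side, 86 mm ahead of (-y) the seat's centre, 8 mm higher than it.
- stand_pivot (a point): Pivot of the kickstand on the bike's side, 36 mm out from the middle, 75 mm above the tilt pivot line and 12 mm ahead of the cradle centre; same axes as the seat. Just ahead of it is the small spring strut. The kickstand is a 9 mm steel rod, 87 mm long, turning about the bike's x axis; folded, it points to the rear (+y), slightly upward (9 deg) and outward by 40 mm; down, it points straight down the bike and still outward.
- stand_foot (a point): Centre of the rubber foot (13 mm ball) at the free end of the kickstand. From the pivot it lies, in the bike's axes and folded, at x +40, y +76, z +12 mm.
- kickstand (a joint): Angle of the kickstand, rad: 0 folded (start), 1.8 fully down at its stop. An over-centre spring pulls it back to 0 below about 0.8 and on to 1.8 above; pushing it down takes about 0.12 N m at the start (some 3 N at 40 mm from the pivot), less nearer the centre.
- spare_wheel: spare wheel lying flat, 80 mm across, 22 mm thick, origin under its centre; loose, leave it alone
- tape_roll: roll of paper tape lying flat, 90 mm across, 25 mm high, origin under its centre; loose, leave it alone
- battery: grey battery pack, 46 x 96 x 25 mm, origin under its centre; loose, leave it alone
- driver: screwdriver lying on the desk, black handle; loose, leave it alone
- mug: white mug, 80 mm across, 95 mm high, origin under its centre; loose, leave it alone
- water_bottle: clear water bottle, 64 mm across, 220 mm high, origin under its centre; loose, leave it alone
- radio: hand-held radio control lying flat, 100 x 90 x 52 mm, origin under its centre; loose, leave it alone

How it is judged:
On the way, in this order (a step that is already met when the one before it is completed fails the run):
1. the kickstand is fully down and stays there while the bike still leans on its rest post (value of joint kickstand above 1.6 rad and value of joint bike below -0.2 rad), for 0.2 s.
2. the bike is upright in the grip with the kickstand down (value of joint kickstand above 1.6 rad and value of joint bike between -0.09 and 0.09 rad and contact force between the fingers and bike above 2 N), for 0.3 s.
At the end, for the whole second after the job is handed in: The kickstand is down (joint above 1.6 rad) and the bike stands still (below 0.1 rad/s), upright to 0.09 rad (5 degrees), with the fingers gripping it (contact force above 2 N); only the grip keeps it from tipping (all of step 2 and velocity of joint bike between -0.1 and 0.1 rad/s); the arm keeps its last pose, push and grip.
It fails at once if the bike tips over past upright to the kickstand side (more than 0.13 rad) (value of joint bike above 0.13 rad).
It fails at once if another thing on the desk is shifted by more than 30 mm (distance of any of spare_wheel, tape_roll, battery, driver, mug, water_bottle, radio from where it was at the start of the episode above 0.03 m).
It also fails if it takes over 48 s, if anything falls off the work surface, if the arm or the gripper's body presses on something with over 40 N, if the wrist force passes 120 N, or if a joint passes its speed limit or range.

## Working session

There is one attempt and no reset: what is moved stays moved. The work goes in short steps, Python scripts to look and compute and a shell command to move; the robot and the scene stay as the last step left them, time stands still between calls to the robot, and variables do not carry over. Pictures are saved under pics/ and viewed, and the job is handed in when it is done.

```bash
mkdir -p pics; python3 - <<'E'
from plant import bot
import cv2,numpy as np
print(bot.sense())
for n in("side","top"):
    im=bot.snapshot(n); cv2.imwrite(f"pics/{n}0.png",im[:,:,::-1]); 
    c=bot.camera_info(n); print(n,{k:np.round(v,4).tolist() for k,v in c.items()})
E
```

```text
{'time_s': 0.0, 'q': array([ 1.08936600e+00,  3.14007641e-01,  4.49649273e-02,  1.30358513e+00,
       -1.04742234e-05,  1.43121611e+00]), 'joint_vel': array([ 0.00175652, -0.00045949, -0.00140165, -0.00145665,  0.00010044,
       -0.00067172]), 'effort': array([ 6.47234083e-04, -4.80622852e+01,  2.98534441e+01,  1.92880217e-02,
        9.58396276e-05, -2.98773230e-06]), 'ee_pos': array([0.1925381 , 0.54130541, 0.25239896]), 'tool_rot': array([ 2.56623141e+00,  1.81072765e+00, -2.55036929e-03]), 'ft_force': array([ 0.10690531,  0.23346908, -0.18644463]), 'wrist_torque': array([ 0.03420766,  0.05912361, -0.0208776 ]), 'opening': 1.0007003297656414}
side {'fx': 396.4089, 'fy': 396.4089, 'cx': 277.556, 'cy': 209.2713, 'distortion': [0.0213, 0.0, 0.0, 0.0, 0.0], 'pose': [[0.981, -0.1375, 0.1366, 0.3692], [-0.1932, -0.6358, 0.7473, -0.8014], [-0.0159, -0.7596, -0.6502, 0.8281], [0.0, 0.0, 0.0, 1.0]]}
top {'fx': 383.1803, 'fy': 383.1803, 'cx': 288.8498, 'cy': 208.6923, 'distortion': [-0.0872, 0.0, 0.0, 0.0, 0.0], 'pose': [[0.0022, -0.9937, 0.1119, 0.3717], [-0.9999, -0.0033, -0.0099, 0.0297], [0.0102, -0.1119, -0.9937, 1.4757], [0.0, 0.0, 0.0, 1.0]]}
```

View pics/side0.png

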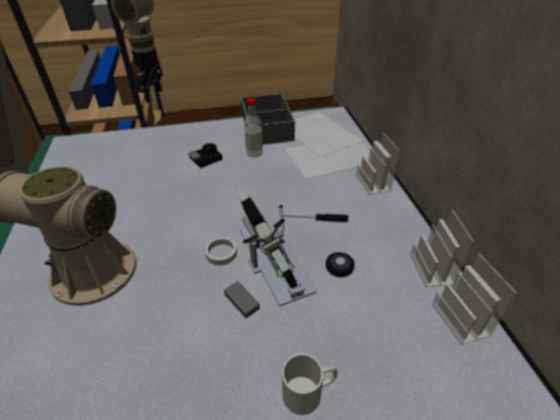

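View pics/top0.png

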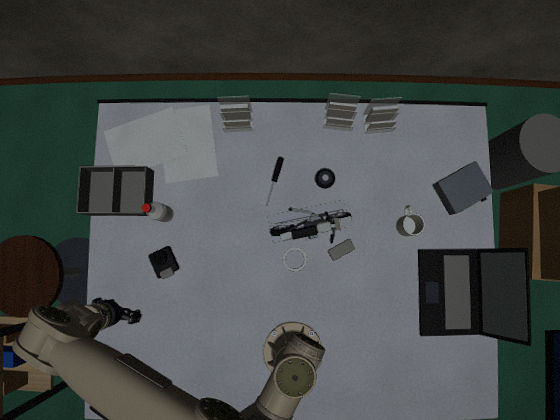

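The side view shows the bike around (265,245) and the top view around (312,223). It leans toward the robot, with the kickstand on the far side. Next I'll zoom in.

```bash
python3 - <<'E'
import cv2
a=cv2.imread("pics/side0.png")[175:315,195:375]; cv2.imwrite("pics/side0z.png",cv2.resize(a,None,fx=4.2,fy=4.2,interpolation=cv2.INTER_CUBIC))
a=cv2.imread("pics/top0.png")[185:275,250:370]; cv2.imwrite("pics/top0z.png",cv2.convertScaleAbs(cv2.resize(a,None,fx=6.5,fy=6.5,interpolation=cv2.INTER_CUBIC),alpha=1.5))
E
```

```text
(no output)
```

View pics/side0z.png

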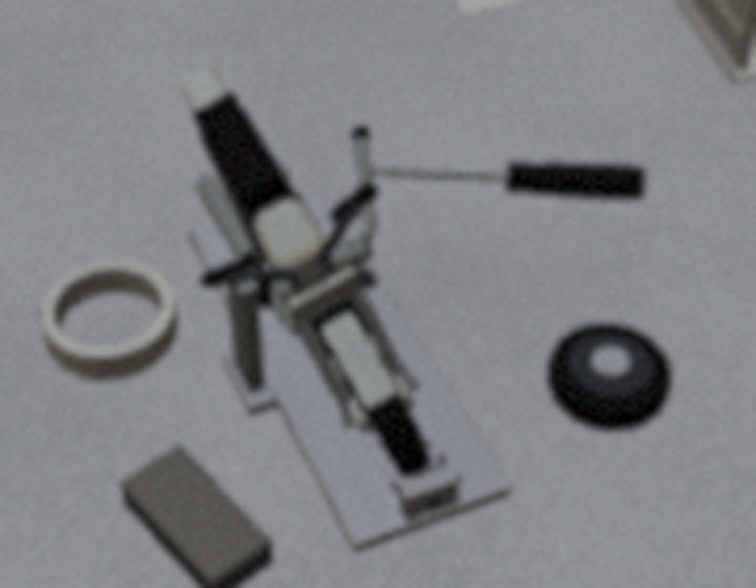

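View pics/top0z.png

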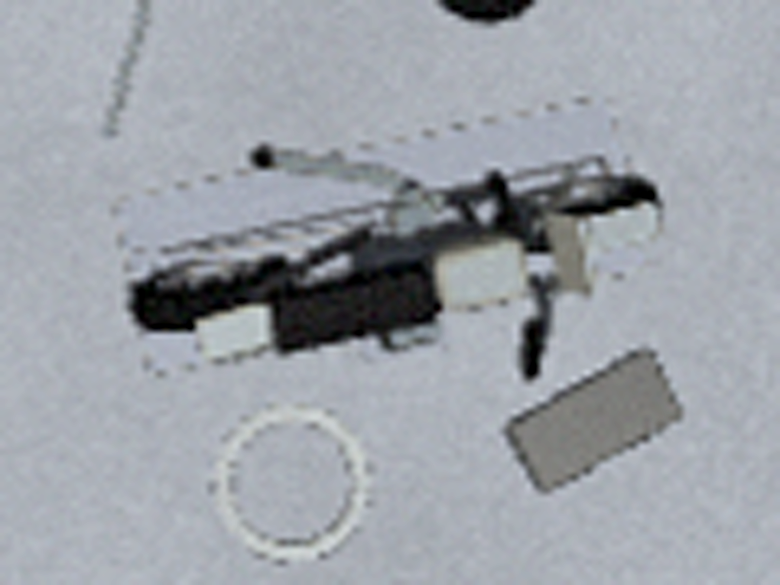

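The rear is towards world +y and the kickstand towards +x, with a small yaw. I'll fit the cradle's pose from features clicked in both views.

```bash
cat > h.py <<'E'
import cv2,numpy as np
from plant import bot
from scipy.optimize import least_squares
from scipy.spatial.transform import Rotation as R
def cam(n):
    c=bot.camera_info(n);K=np.array([[c['fx'],0,c['cx']],[0,c['fy'],c['cy']],[0,0,1.]]);P=np.array(c['pose']);return K,np.array(c['distortion']),P
CAM={n:cam(n) for n in("side","top")}
def proj(n,X):
    K,d,P=CAM[n];Rt=P[:3,:3].T
    return cv2.projectPoints(np.atleast_2d(X).astype(float),cv2.Rodrigues(Rt)[0],-Rt@P[:3,3],K,d)[0].reshape(-1,2)
def ray(n,uv):
    K,d,P=CAM[n];p=cv2.undistortPoints(np.array([[uv]],float),K,d).ravel()
    return P[:3,3],P[:3,:3]@np.array([p[0],p[1],1])
def plane(n,uv,z):
    o,v=ray(n,uv);return o+v*(z-o[2])/v[2]
def tri(us,ut):
    A=[];b=[]
    for n,u in(("side",us),("top",ut)):
        o,v=ray(n,u);v=v/np.linalg.norm(v);M=np.eye(3)-np.outer(v,v);A.append(M);b.append(M@o)
    return np.linalg.lstsq(np.vstack(A),np.hstack(b),rcond=None)[0]
def b2c(p,th):
    x,y,z=np.array(p,float)
    return np.array([x*np.cos(th)+z*np.sin(th),y,-x*np.sin(th)+z*np.cos(th)+.022])
def c2w(p,cr):
    x,y,a=cr;return np.array([x+p[0]*np.cos(a)-p[1]*np.sin(a),y+p[0]*np.sin(a)+p[1]*np.cos(a),p[2]])
sz=lambda u,v:(u/4.2+195,v/4.2+175)
tz=lambda u,v:(u/6.5+250,v/6.5+185)
E
python3 - <<'E'
from h import *
th=-.3
S=lambda x,y:b2c((x,y,.163),th)
foot=b2c((.076,.064,.087),th)
F=[("side",foot,sz(360,134)),("top",foot,tz(263,157)),
("side",S(-.015,.079),sz(195,115)),("side",S(.015,.079),sz(233,95)),("side",S(.015,-.007),sz(290,192)),("side",S(-.015,-.007),sz(250,210)),
("top",S(-.015,.079),tz(280,350)),("top",S(.015,.079),tz(273,293)),("top",S(.015,-.007),tz(434,263)),("top",S(-.015,-.007),tz(440,315)),
("side",np.array([.0525,-.15,.01]),sz(509,489)),("side",np.array([-.0525,-.15,.01]),sz(357,547)),
("top",np.array([.0525,-.15,.01]),tz(595,97)),("top",np.array([.0525,.15,.01]),tz(113,203)),("top",np.array([-.0525,.15,.01]),tz(152,374)),]
f=lambda c:np.concatenate([proj(n,c2w(X,c))[0]-u for n,X,u in F])
r=least_squares(f,[.5,-.05,.1],loss='soft_l1')
print(r.x);print(np.round(f(r.x).reshape(-1,2),1))
print("foot tri",tri(sz(360,134),tz(263,157)),"model",c2w(foot,r.x))
print("seat",c2w(b2c((0,.036,.15),th),r.x),"pivot",c2w(b2c((.036,-.012,.075),th),r.x))
s=np.mean([u for n,X,u in F[2:6]],0),np.mean([u for n,X,u in F[6:10]],0)
print("seattop tri",tri(*s),c2w(S(0,.036),r.x))
for nm,uv,h in(("driver tip",tz(110,132),.01),("driver handle",(277,165),.01),("wheel",(324.5,178),.02),("tape",tz(292,482),.02),("battery",tz(595,418),.02)):
    print(nm,plane("top",uv,h).round(3))
E
```

```text
[ 0.49427531 -0.06301156  0.22436671]
[[-0.2  0.5]
 [ 0.2 -1.1]
 [-1.9 -0.3]
 [-0.8 -1.1]
 [-1.9 -4.3]
 [-3.  -2.6]
 [ 0.6 -0.1]
 [-0.1  0.3]
 [-0.1 -0.7]
 [ 0.6 -0.3]
 [ 1.4 -0.3]
 [-0.   0.2]
 [ 2.2 -1.8]
 [ 0.7 -1.2]
 [ 0.6 -0.8]]
foot tri [0.52419284 0.01032101 0.12863311] model [0.5257559  0.00981799 0.12757381]
seat [ 0.44304874 -0.03777639  0.16530047] pivot [ 0.50886678 -0.07199016  0.10428896]
seattop tri [ 0.44167062 -0.03837498  0.16861527] [ 0.43930327 -0.03863114  0.17771985]
driver tip [0.55 0.1  0.01]
driver handle [0.708 0.062 0.01 ]
wheel [ 0.656 -0.122  0.02 ]
tape [ 0.344 -0.008  0.02 ]
battery [ 0.381 -0.185  0.02 ]
```

```bash
python3 -m creep '[{"travel":[0,0,0],"roll":1},{"travel":[0,0,0],"roll":1},{"travel":[0,0,0],"roll":1},{"travel":[0,0,0],"roll":1},{"travel":[0,0,0],"roll":1},{"travel":[0,0,0],"roll":1},{"travel":[0,0,0],"roll":1},{"travel":[0,0,0],"roll":1},{"travel":[0,0,0],"roll":1},{"travel":[0,0,0],"roll":1}]' 0 60
cat >> h.py <<'E'
CR=np.array([.4943,-.0630,.2244])
def togo(target,hdg=CR[2]):
    s=bot.sense();Rm=R.from_rotvec(s['tool_rot']).as_matrix()
    d=np.array(target)-s['ee_pos']
    h=np.arctan2(Rm[1,0],Rm[0,0])
    print("t",round(s['time_s'],2),"pos",s['ee_pos'].round(4),"hdg",h.round(3),"roll",round(h-hdg,3),"tool d",(Rm.T@d).round(4),"F",s['ft_force'].round(1),"op",round(s['opening'],2))
E
python3 - <<'E'
from h import *
al=np.deg2rad(9)
for phi in np.arange(0,1.9,.15):
    for yp in (.039,.05):
        a=al-phi; r=yp/np.cos(a) if np.cos(a)>0 else 9
        if r<.077*1.02 :
            c=b2c((.036+.040*r/.077,-.012+yp,.075+r*np.sin(a)),-.3); print(round(phi,2),yp,"r",r.round(3),"cradle",c.round(4))
    f=b2c((.076,-.012+.077*np.cos(al-phi),.075+.077*np.sin(al-phi)),-.3);print("   foot",phi.round(2),f.round(3))
print("bottle",plane("top",(160,212),.15),"radio",plane("top",(163,262),.03))
# approach above rod: cradle (0.045,0.036)
t=c2w(np.array([.045,.038,.25]),CR);print(t);togo(t)
E
```

```text
time_s: 1.35
ee_pos: [0.191, 0.5385, 0.2467]
tool_rot: [3.115, 0.306, -0.012]
ft_force: [0.0, 0.4, -0.1]
opening: -0.001
0.0 0.039 r 0.039 cradle [0.03   0.027  0.1163]
0.0 0.05 r 0.051 cradle [0.035  0.038  0.1196]
   foot 0.0 [0.047 0.064 0.128]
0.15 0.039 r 0.039 cradle [0.0315 0.027  0.1105]
0.15 0.05 r 0.05 cradle [0.0369 0.038  0.1123]
   foot 0.15 [0.05  0.065 0.117]
0.3 0.039 r 0.039 cradle [0.0334 0.027  0.105 ]
0.3 0.05 r 0.051 cradle [0.0394 0.038  0.1052]
   foot 0.3 [0.054 0.064 0.106]
0.45 0.039 r 0.041 cradle [0.0359 0.027  0.0993]
0.45 0.05 r 0.052 cradle [0.0426 0.038  0.0979]
   foot 0.45 [0.057 0.062 0.095]
0.6 0.039 r 0.043 cradle [0.0391 0.027  0.0932]
0.6 0.05 r 0.055 cradle [0.0467 0.038  0.0901]
   foot 0.6 [0.06  0.058 0.085]
0.75 0.039 r 0.047 cradle [0.0433 0.027  0.0864]
0.75 0.05 r 0.06 cradle [0.0521 0.038  0.0814]
   foot 0.75 [0.063 0.052 0.075]
0.9 0.039 r 0.053 cradle [0.0491 0.027  0.0782]
0.9 0.05 r 0.068 cradle [0.0595 0.038  0.0708]
   foot 0.9 [0.066 0.045 0.066]
1.05 0.039 r 0.062 cradle [0.0574 0.027  0.0676]
   foot 1.05 [0.068 0.036 0.059]
1.2 0.039 r 0.077 cradle [0.0704 0.027  0.0523]
   foot 1.2 [0.07  0.027 0.053]
   foot 1.35 [0.072 0.016 0.048]
   foot 1.5 [0.073 0.005 0.044]
   foot 1.65 [ 0.073 -0.006  0.043]
   foot 1.8 [ 0.073 -0.018  0.043]
bottle [0.50789798 0.46762571 0.15      ] radio [0.33086724 0.48904329 0.03      ]
[ 0.52971594 -0.01593928  0.25      ]
t 1.35 pos [0.191  0.5385 0.2467] hdg 0.196 roll -0.029 tool d [0.2243 0.6097 0.0013] F [ 0.   0.4 -0.1] op -0.0
```

```bash
python3 -m creep '[{"travel":[0.018,0.05,-0.002],"roll":-0.3},{"travel":[0.018,0.05,-0.002],"roll":0},{"travel":[0.018,0.05,-0.002],"roll":0},{"travel":[0.018,0.05,-0.002],"roll":0},{"travel":[0.018,0.05,-0.002],"roll":0},{"travel":[0.018,0.05,-0.002],"roll":0},{"travel":[0.018,0.05,-0.002],"roll":0},{"travel":[0.018,0.05,-0.002],"roll":0},{"travel":[0.018,0.05,-0.002],"roll":0},{"travel":[0.018,0.05,-0.002],"roll":0},{"travel":[0.018,0.05,-0.002],"roll":0}]'
python3 -c "
from h import *
togo(c2w(np.array([.048,.038,.25]),CR))"
```

```text
time_s: 2.72
ee_pos: [0.513, 0.0342, 0.2693]
tool_rot: [3.107, 0.365, -0.019]
ft_force: [0.8, 1.0, -0.1]
opening: 0.003
t 2.73 pos [0.513  0.0342 0.2693] hdg 0.234 roll 0.01 tool d [0.0079 0.0524 0.0198] F [ 0.8  1.  -0.1] op 0.0
```

```bash
python3 -m creep '[{"travel":[0.008,0.045,0.01],"roll":0.1},{"travel":[0,0.01,0.02],"roll":0},{"travel":[0,0,0.04],"roll":0},{"travel":[0,0,0.03],"roll":0},{"travel":[0,0,0.0],"roll":0}]'
python3 - <<'E'
from h import *
togo(c2w(np.array([.048,.038,.155]),CR))
for n in("side","top"): cv2.imwrite(f"pics/{n}1.png",bot.snapshot(n)[:,:,::-1])
a=cv2.imread("pics/side1.png")[165:315,195:375]; b=cv2.resize(a,None,fx=4,fy=4,interpolation=cv2.INTER_CUBIC)
cv2.imwrite("pics/side1z.png",b)
E
```

```text
time_s: 3.35
ee_pos: [0.5344, -0.0258, 0.1652]
tool_rot: [3.11, 0.337, -0.021]
ft_force: [-0.1, -0.4, -0.0]
opening: 0.0
t 3.35 pos [ 0.5344 -0.0258  0.1652] hdg 0.216 roll -0.009 tool d [ 0.0007 -0.0108  0.0101] F [-0.1 -0.4 -0. ] op 0.0
```

View pics/side1z.png

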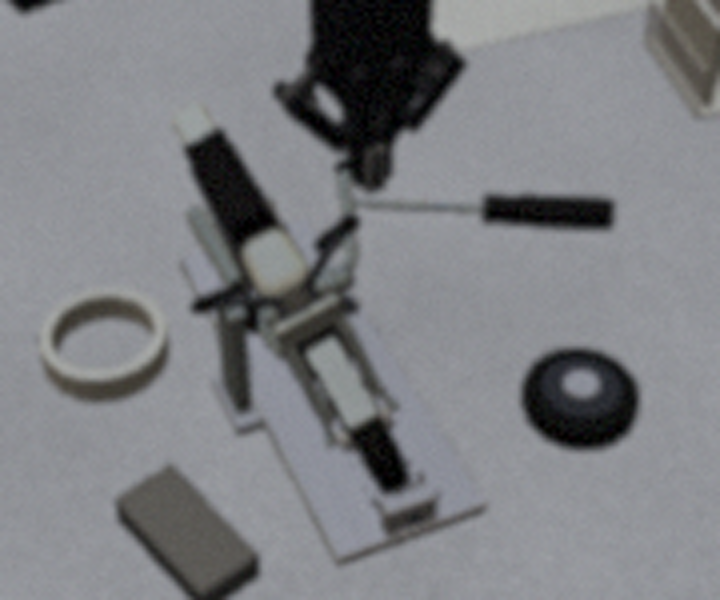

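```bash
python3 - <<'E'
from h import *
p=bot.sense()['ee_pos']-[0,0,.022]
for n in("side","top"): print(n,proj(n,p), "rod", proj(n,c2w(np.array([.035,.038,.1196]),CR)),"foot",proj(n,c2w(np.array([.047,.064,.128]),CR)))
a=cv2.imread("pics/top1.png")[165:265,250:370]; cv2.imwrite("pics/top1z.png",cv2.convertScaleAbs(cv2.resize(a,None,fx=6,fy=6,interpolation=cv2.INTER_CUBIC),alpha=1.7))
E
```

```text
side [[287.000994   210.08001099]] rod [[280.45651083 216.50579222]] foot [[280.50654882 207.24296574]]
top [[300.96944723 204.52854052]] rod [[298.48610206 209.98348675]] foot [[290.6573599 208.0395772]]
```

View pics/top1z.png

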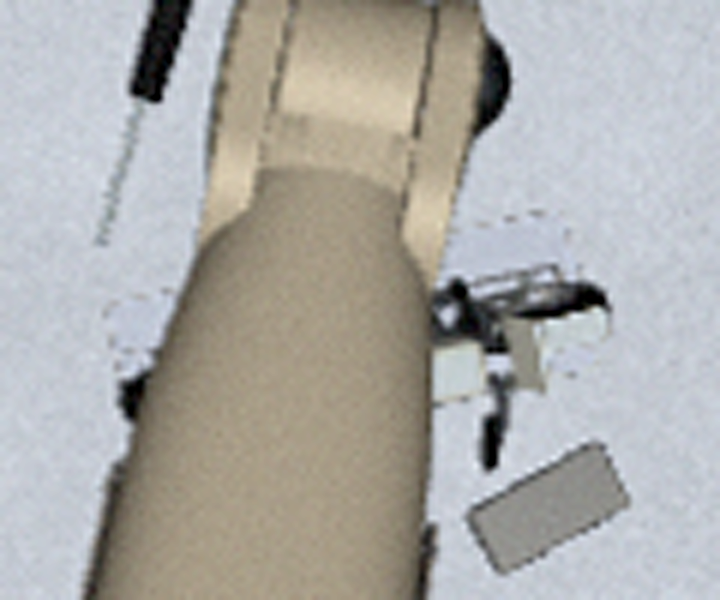

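```bash
python3 -m creep '[{"travel":[-0.003,-0.01,0.0],"roll":-0.1},{"travel":[0,-0.001,0.006],"roll":0},{"travel":[0,0,0.006],"roll":0},{"travel":[0,0,0.0],"roll":0}]'
python3 -c "
from h import *
togo(c2w(np.array([.044,.038,.14]),CR))"
python3 -m creep '[{"travel":[0,0,0.006],"roll":0},{"travel":[0,0,0.006],"roll":0},{"travel":[0,0,0.006],"roll":0}]'
python3 - <<'E'
from h import *
togo(c2w(np.array([.044,.038,.14]),CR))
a=bot.snapshot("side")[165:315,195:375,::-1]; cv2.imwrite("pics/side2z.png",cv2.resize(a,None,fx=4,fy=4,interpolation=cv2.INTER_CUBIC))
E
```

```text
time_s: 3.95
ee_pos: [0.5327, -0.0148, 0.159]
tool_rot: [3.105, 0.356, -0.004]
ft_force: [-0.4, -0.5, 1.3]
opening: 0.0
t 3.95 pos [ 0.5327 -0.0148  0.159 ] hdg 0.228 roll 0.004 tool d [-0.0041  0.0001  0.0191] F [-0.4 -0.5  1.3] op 0.0
time_s: 4.32
ee_pos: [0.5341, -0.0154, 0.1409]
tool_rot: [3.105, 0.356, 0.001]
ft_force: [2.5, -0.3, 3.4]
opening: 0.0
t 4.33 pos [ 0.5341 -0.0154  0.1409] hdg 0.228 roll 0.004 tool d [-0.0054 -0.0005  0.0009] F [ 2.5 -0.3  3.4] op 0.0
```

View pics/side2z.png

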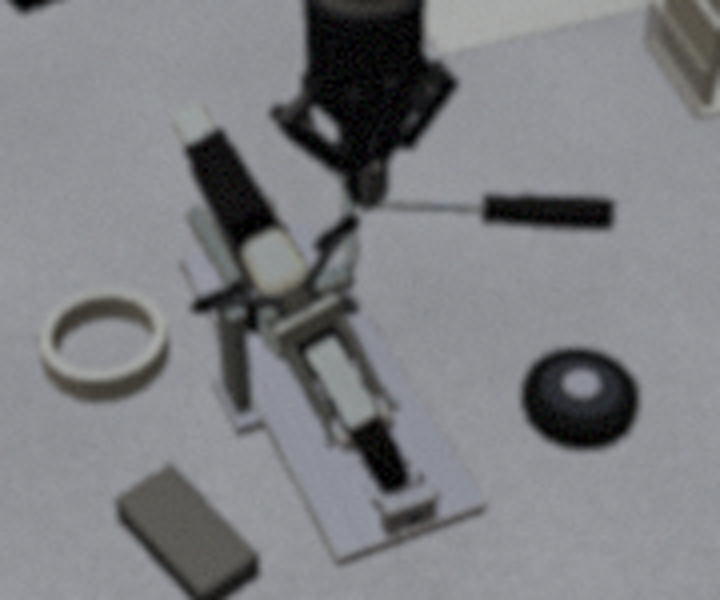

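```bash
python3 -m creep '[{"travel":[0,0,-0.022],"roll":0},{"travel":[-0.011,0,0],"roll":0},{"travel":[0,0,0.006],"roll":0},{"travel":[0,0,0.006],"roll":0}]'
python3 -c "
from h import *
togo(c2w(np.array([.040,.038,.14]),CR))"
python3 -m creep '[{"travel":[0,0,0.006],"roll":0},{"travel":[0,0,0.006],"roll":0},{"travel":[0,0,0]}]' || python3 -m creep '[{"travel":[0,0,0.006],"roll":0},{"travel":[0,0,0.006],"roll":0},{"travel":[0,0,0],"roll":0}]'
python3 - <<'E'
from h import *
togo(c2w(np.array([.040,.038,.14]),CR))
a=bot.snapshot("side")[165:315,195:375,::-1]; cv2.imwrite("pics/side3z.png",cv2.resize(a,None,fx=4,fy=4,interpolation=cv2.INTER_CUBIC))
E
```

```text
time_s: 4.88
ee_pos: [0.5211, -0.018, 0.1477]
tool_rot: [3.105, 0.355, -0.005]
ft_force: [0.0, -0.3, 2.1]
opening: -0.001
t 4.88 pos [ 0.5211 -0.018   0.1477] hdg 0.228 roll 0.003 tool d [ 0.0039 -0.0002  0.0077] F [ 0.  -0.3  2.1] op -0.0
time_s: 5.25
ee_pos: [0.5219, -0.0181, 0.134]
tool_rot: [3.106, 0.355, -0.003]
ft_force: [-0.1, 0.2, 1.1]
opening: -0.0
t 5.25 pos [ 0.5219 -0.0181  0.134 ] hdg 0.228 roll 0.003 tool d [ 0.0031 -0.0002 -0.006 ] F [-0.1  0.2  1.1] op -0.0validation failed for argument at $[2]...
```

View pics/side3z.png

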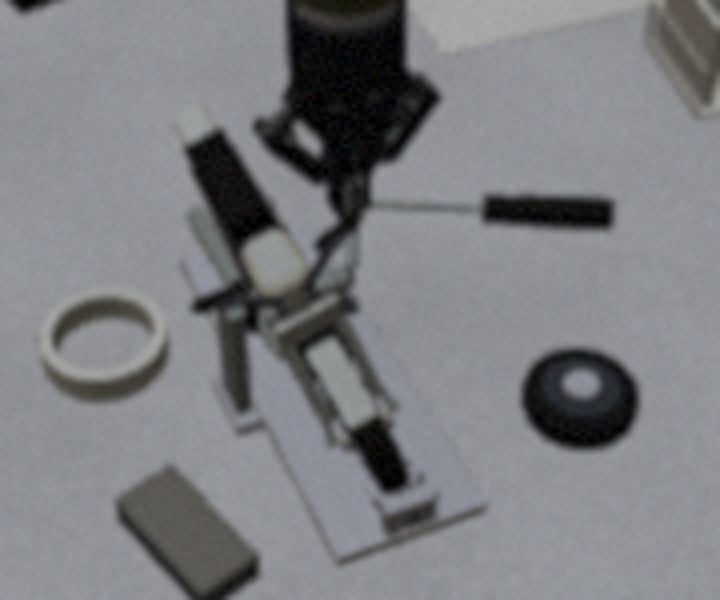

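```bash
python3 -m creep '[{"travel":[0.001,0,0.007],"roll":0},{"travel":[0.001,0,0.007],"roll":0},{"travel":[0,0,0],"roll":0}]'
python3 - <<'E'
from h import *
togo(c2w(np.array([.040,.038,.12]),CR))
a=bot.snapshot("side")[165:315,195:375,::-1]; cv2.imwrite("pics/side4z.png",cv2.resize(a,None,fx=4,fy=4,interpolation=cv2.INTER_CUBIC))
E
```

```text
time_s: 5.68
ee_pos: [0.5241, -0.0181, 0.1194]
tool_rot: [3.105, 0.355, -0.003]
ft_force: [0.5, -0.1, 1.0]
opening: -0.001
t 5.67 pos [ 0.5241 -0.0181  0.1194] hdg 0.228 roll 0.003 tool d [ 0.001  -0.0009 -0.0006] F [ 0.5 -0.1  1. ] op -0.0
```

View pics/side4z.png

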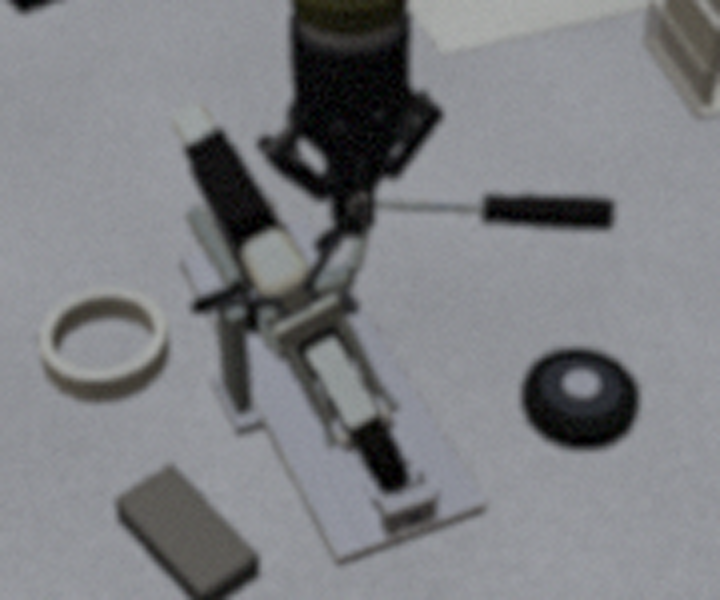

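The rod is under the fingertip and turning down: it is now seen from about (350,265) to (365,230) in the zoom. The bike still leans, so I'll carry on.

```bash
python3 -m creep '[{"travel":[0.003,0,0.007],"roll":0},{"travel":[0.003,0,0.007],"roll":0},{"travel":[0.004,0.001,0.008],"roll":0},{"travel":[0,0,0],"roll":0}]'
python3 - <<'E'
from h import *
togo(c2w(np.array([.050,.038,.10]),CR))
a=bot.snapshot("side")[165:315,195:375,::-1]; cv2.imwrite("pics/side5z.png",cv2.resize(a,None,fx=4,fy=4,interpolation=cv2.INTER_CUBIC))
E
```

```text
time_s: 6.22
ee_pos: [0.5333, -0.0169, 0.0948]
tool_rot: [3.106, 0.355, -0.008]
ft_force: [-0.2, 0.2, -0.5]
opening: -0.0
t 6.22 pos [ 0.5333 -0.0169  0.0948] hdg 0.228 roll 0.003 tool d [ 0.0017 -0.0016 -0.0052] F [-0.2  0.2 -0.5] op -0.0
```

View pics/side5z.png

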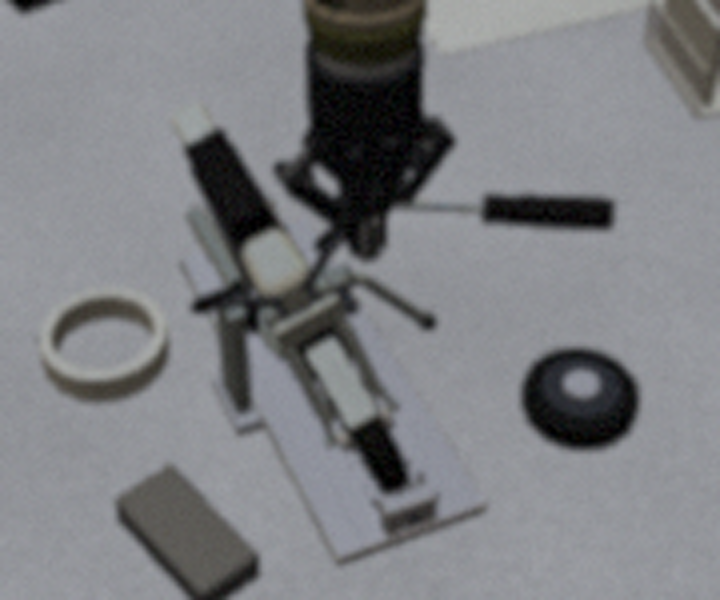

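The kickstand has snapped down, with its foot at zoom (430,320), and the bike still leans. I'll check the foot against the model, then work out the move up and over the seat.

```bash
python3 - <<'E'
from h import *
for phi in(1.5,1.6,1.7,1.8):
    a=np.deg2rad(9)-phi
    print(phi,proj("side",c2w(b2c((.076,-.012+.077*np.cos(a),.075+.077*np.sin(a)),-.3),CR)))
print("seen",430/4+195,320/4+165)
s=c2w(b2c((0,.036,.15),-.3),CR);print(s);togo([s[0],s[1],.26])
E
```

```text
1.5 [[297.88632217 239.94136289]]
1.6 [[299.21742862 241.98846934]]
1.7 [[300.50758442 243.9141048 ]]
1.8 [[301.74531975 245.700328  ]]
seen 302.5 245.0
[ 0.4430726  -0.03776654  0.16530047]
t 6.28 pos [ 0.5334 -0.0169  0.0952] hdg 0.228 roll 0.003 tool d [-0.0937  0.0024 -0.1642] F [ 0.  -0.2 -0.1] op 0.0
```

```bash
python3 -m creep '[{"travel":[0.002,0,-0.03],"roll":0},{"travel":[0,0,-0.045],"roll":0},{"travel":[0,0,-0.045],"roll":0},{"travel":[0,0,-0.045],"roll":0},{"travel":[-0.02,0,-0.01],"roll":0},{"travel":[-0.04,0.001,0],"roll":0},{"travel":[-0.03,0.001,0],"roll":0},{"travel":[0,0,0],"roll":0}]' 0.75 40
python3 - <<'E'
from h import *
togo([.4431,-.0378,.22])
for n in("side","top"): cv2.imwrite(f"pics/{n}6.png",bot.snapshot(n)[:,:,::-1])
a=cv2.imread("pics/side6.png")[145:295,195:375]; cv2.imwrite("pics/side6z.png",cv2.resize(a,None,fx=4,fy=4,interpolation=cv2.INTER_CUBIC))
E
```

```text
time_s: 7.28
ee_pos: [0.4464, -0.0363, 0.2779]
tool_rot: [3.105, 0.356, -0.005]
ft_force: [1.1, 0.7, -0.3]
opening: 0.748
t 7.28 pos [ 0.4464 -0.0363  0.2779] hdg 0.228 roll 0.004 tool d [-0.0033 -0.0002  0.0579] F [ 1.1  0.7 -0.3] op 0.75
```

View pics/side6z.png

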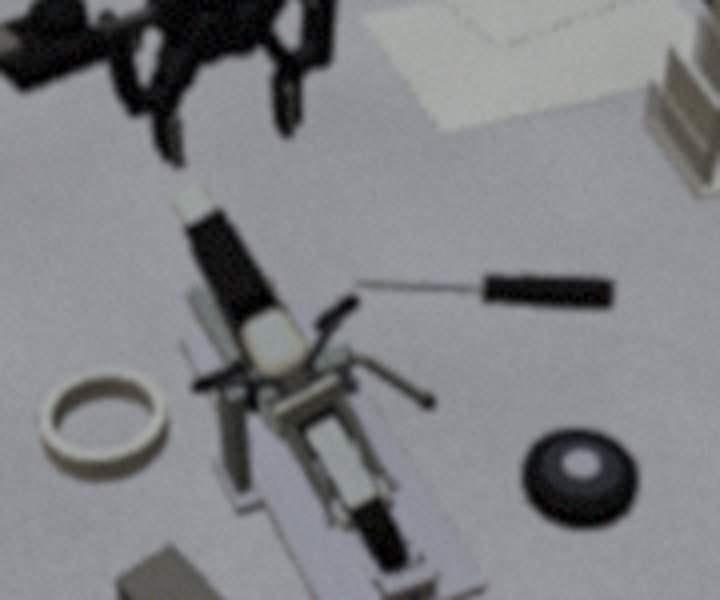

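```bash
python3 -m creep '[{"travel":[-0.003,0,0.03],"roll":0},{"travel":[0,0,0.03],"roll":0},{"travel":[0,0,0.025],"roll":0},{"travel":[0,0,0.015],"roll":0},{"travel":[0,0,0],"roll":0}]'
python3 - <<'E'
from h import *
togo([.4431,-.0378,.172])
for n in("side","top"): cv2.imwrite(f"pics/{n}7.png",bot.snapshot(n)[:,:,::-1])
a=cv2.imread("pics/side7.png")[145:295,195:375]; cv2.imwrite("pics/side7z.png",cv2.resize(a,None,fx=4,fy=4,interpolation=cv2.INTER_CUBIC))
E
```

```text
time_s: 8.0
ee_pos: [0.451, -0.0383, 0.1747]
tool_rot: [3.104, 0.36, 0.002]
ft_force: [0.2, 0.8, 0.1]
opening: 0.751
t 8.0 pos [ 0.451  -0.0383  0.1747] hdg 0.231 roll 0.007 tool d [-0.0075 -0.0024  0.0026] F [0.2 0.8 0.1] op 0.75
```

View pics/side7z.png

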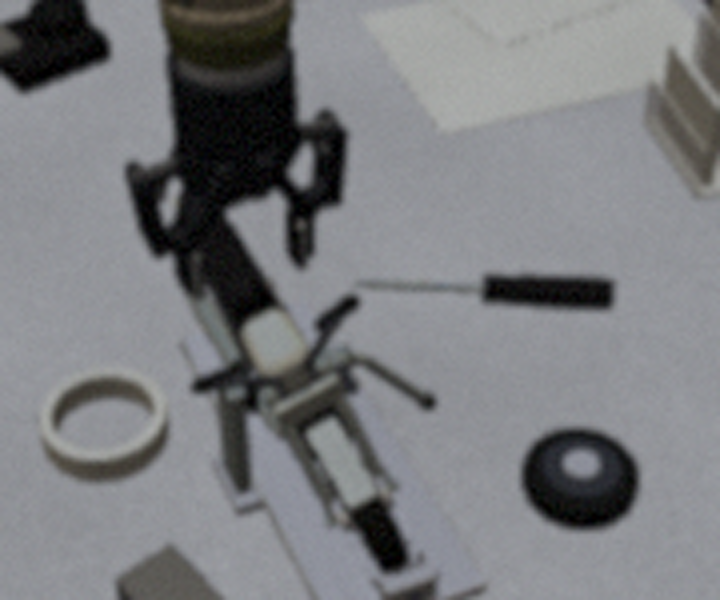

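```bash
python3 -m creep '[{"travel":[-0.003,-0.002,0],"roll":0},{"travel":[0,0,0],"roll":0},{"travel":[0,0,0],"roll":0},{"travel":[0,0,0],"roll":0}]' 0.5 30
python3 -m creep '[{"travel":[0.004,0,0],"roll":0},{"travel":[0.005,0,0],"roll":0},{"travel":[0.005,0,-0.001],"roll":0},{"travel":[0.005,0,-0.001],"roll":0},{"travel":[0,0,0],"roll":0}]'
python3 - <<'E'
from h import *
togo(c2w(np.array([0,.036,.178]),CR))
for n in("side",): cv2.imwrite(f"pics/{n}8.png",bot.snapshot(n)[:,:,::-1])
a=cv2.imread("pics/side8.png")[145:295,195:375]; cv2.imwrite("pics/side8z.png",cv2.resize(a,None,fx=4,fy=4,interpolation=cv2.INTER_CUBIC))
E
```

```text
time_s: 8.6
ee_pos: [0.449, -0.0374, 0.1778]
tool_rot: [3.102, 0.36, 0.008]
ft_force: [-0.6, -0.5, -0.2]
opening: 0.499
time_s: 9.22
ee_pos: [0.4697, -0.0329, 0.1805]
tool_rot: [3.101, 0.36, 0.011]
ft_force: [-0.3, -0.8, 0.1]
opening: 0.496
t 9.22 pos [ 0.4697 -0.0329  0.1805] hdg 0.231 roll 0.007 tool d [ 0.0172 -0.0011  0.0026] F [-0.3 -0.8  0.1] op 0.5
```

View pics/side8z.png

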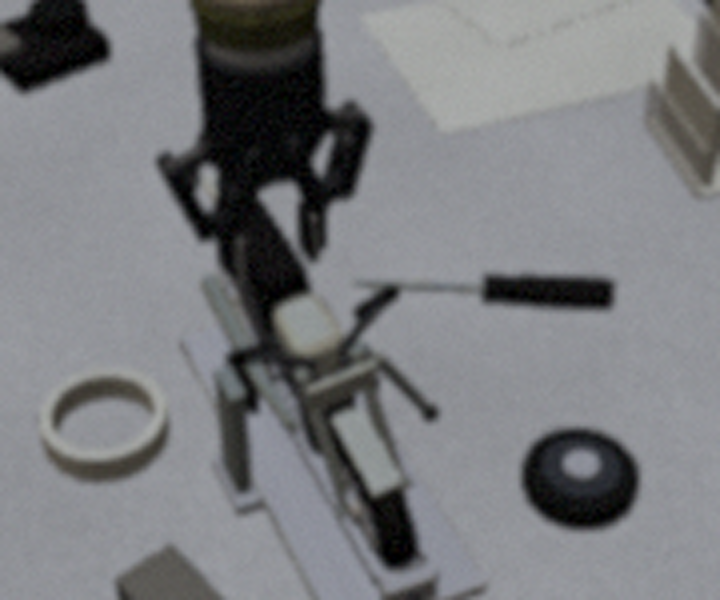

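The bike follows the left finger and is at about -0.15 rad. The kickstand is still down, with its foot at zoom (430,412). Next I'll go a bit further and then close.

```bash
python3 -m creep '[{"travel":[0.005,-0.001,0.003],"roll":0},{"travel":[0.004,0,0.003],"roll":0},{"travel":[0.002,0,0.001],"roll":0},{"travel":[0,0,0],"roll":0}]'
python3 -m creep '[{"travel":[0,0,0],"roll":0},{"travel":[0,0,0],"roll":0},{"travel":[0,0,0],"roll":0},{"travel":[0,0,0],"roll":0},{"travel":[0,0,0],"roll":0},{"travel":[0,0,0],"roll":0}]' 0 50
python3 - <<'E'
from h import *
togo(c2w(np.array([0,.036,.176]),CR))
for n in("side",): cv2.imwrite(f"pics/{n}9.png",bot.snapshot(n)[:,:,::-1])
a=cv2.imread("pics/side9.png")[145:295,195:375]; cv2.imwrite("pics/side9z.png",cv2.resize(a,None,fx=4,fy=4,interpolation=cv2.INTER_CUBIC))
E
```

```text
time_s: 9.78
ee_pos: [0.4806, -0.0292, 0.1727]
tool_rot: [3.102, 0.36, 0.01]
ft_force: [0.1, 0.7, 0.6]
opening: 0.494
time_s: 10.52
ee_pos: [0.4813, -0.029, 0.1728]
tool_rot: [3.103, 0.358, 0.013]
ft_force: [1.4, 1.0, -1.3]
opening: 0.345
t 10.53 pos [ 0.4813 -0.029   0.1728] hdg 0.23 roll 0.005 tool d [ 0.0052  0.0001 -0.0031] F [ 1.4  1.  -1.3] op 0.34
```

View pics/side9z.png

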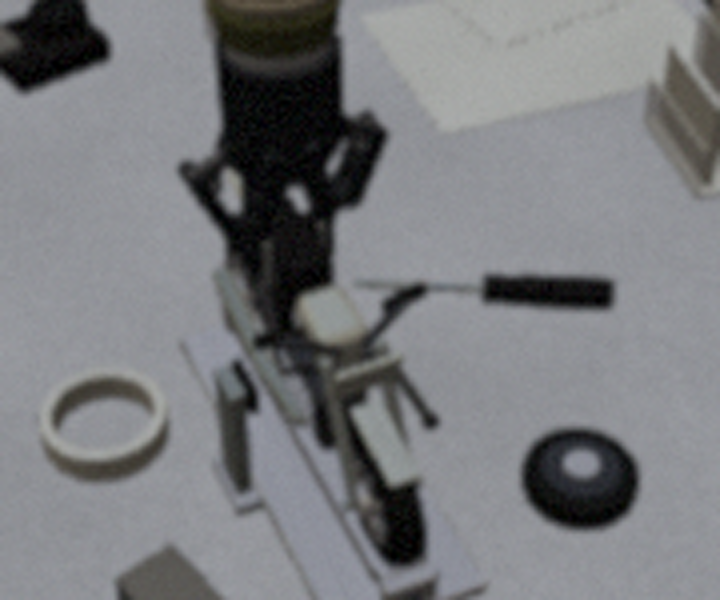

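The grip closed at 0.345 (29 mm, the seat's width), so the pads are flush. I'll correct the last few mm and check the tilt against the picture.

```bash
python3 -m creep '[{"travel":[0.002,0,0],"roll":0},{"travel":[0.002,0,0],"roll":0},{"travel":[0,0,0],"roll":0},{"travel":[0,0,0],"roll":0}]' - 60
python3 - <<'E'
from h import *
togo(c2w(np.array([0,.036,.176]),CR))
im=bot.snapshot("side")[:,:,::-1]; a=im[145:295,195:375]
b=cv2.resize(a,None,fx=4,fy=4,interpolation=cv2.INTER_CUBIC)
for th,col in((-.09,(255,0,0)),(0,(0,255,0)),(.09,(0,0,255))):
    for p in((.052,-.05,.158),(-.052,-.05,.158),(.076,-.017,-.002)):
        u=(proj("side",c2w(b2c(p,th),CR))[0]-[195,145])*4; print(th,p,u.round(0)); cv2.circle(b,tuple(int(t) for t in u),3,col,-1)
cv2.imwrite("pics/side10z.png",b)
E
```

```text
time_s: 11.08
ee_pos: [0.4827, -0.0287, 0.1729]
tool_rot: [3.101, 0.357, 0.004]
ft_force: [-1.5, -0.7, 1.7]
opening: 0.343
t 11.07 pos [ 0.4827 -0.0287  0.1729] hdg 0.229 roll 0.005 tool d [ 0.0036  0.0001 -0.0031] F [-1.5 -0.7  1.7] op 0.34
-0.09 (0.052, -0.05, 0.158) [404. 293.]
-0.09 (-0.052, -0.05, 0.158) [247. 354.]
-0.09 (0.076, -0.017, -0.002) [430. 417.]
0 (0.052, -0.05, 0.158) [425. 291.]
0 (-0.052, -0.05, 0.158) [268. 340.]
0 (0.076, -0.017, -0.002) [430. 424.]
0.09 (0.052, -0.05, 0.158) [445. 291.]
0.09 (-0.052, -0.05, 0.158) [290. 328.]
0.09 (0.076, -0.017, -0.002) [429. 431.]
```

View pics/side10z.png

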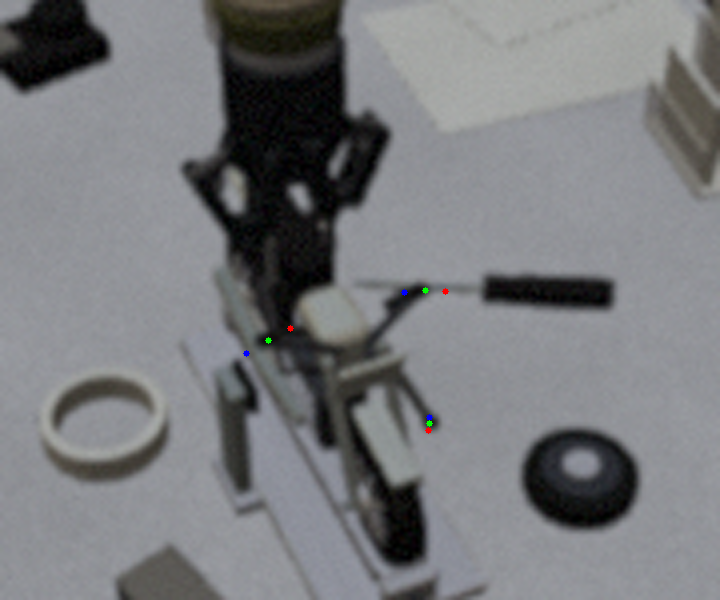

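The handlebar ends and foot sit on the upright (green) marks. I'll hold briefly, confirm it stays still, and hand in.

```bash
python3 -m creep '[{"travel":[0,0,0],"roll":0},{"travel":[0,0,0],"roll":0},{"travel":[0,0,0],"roll":0},{"travel":[0,0,0],"roll":0},{"travel":[0,0,0],"roll":0},{"travel":[0,0,0],"roll":0}]'
python3 - <<'E'
from h import *
togo(c2w(np.array([0,.036,.176]),CR))
cv2.imwrite("pics/side11.png",bot.snapshot("side")[:,:,::-1])
E
```

```text
time_s: 11.88
ee_pos: [0.4827, -0.0287, 0.1729]
tool_rot: [3.101, 0.357, 0.004]
ft_force: [-1.7, -0.8, 3.2]
opening: 0.345
t 11.88 pos [ 0.4827 -0.0287  0.1729] hdg 0.229 roll 0.005 tool d [ 0.0036  0.0001 -0.0031] F [-1.7 -0.8  3.2] op 0.34
```

View pics/side11.png

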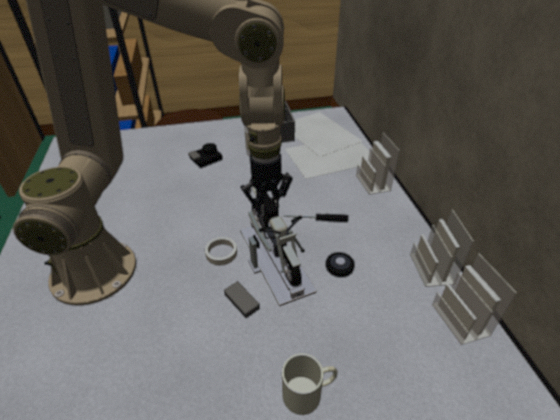

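```bash
python3 -c "
from plant import bot
print(bot.close_job())"
```

```text
the job is handed in; nothing more can be done
None
```

The kickstand is down, and I handed the job in at about 11.9 s with the bike held upright by its seat. `close_job` gave no verdict.

- **Kickstand:** I pushed it down from above with the closed fingertips until it snapped over, while the bike still leaned on its post. The first try started too far out and touched the rod's outer side (about 3 N), so I lifted off and came back 11 mm further in. The foot in the picture lay within about 1 pixel of where it should be when fully down.
- **Upright:** I half-closed the fingers around the seat, moved it up towards upright, then gripped it with 60 N. The opening stopped at 29 mm, about the seat's 30 mm width.
- **Last checks:** In the side picture the handlebar ends and the foot matched the upright position. The tool pose did not change over the last 0.75 s and the outside force stayed small (under 4 N). The tool is 3.6 mm short of the computed upright point, about 0.02 rad, against the 0.09 allowed.
- **Other things on the desk:** The wheel, tape, battery, driver, mug and radio look unmoved in the side view. The water bottle was hidden behind the arm at the end, so I could not see it, but the planned path stayed well clear of it.

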